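# Free the rotor behind a thread of unknown hand

### The job

Two small centrifuges that look alike stand on the bench; take the rotor out of the left-hand one (as the robot sees it) for cleaning. Undo its locking cap - one of the two machines has a reverse thread and nobody knows which, so feel which way it gives without forcing it - and set the cap down upright in the steel tray, then lift the rotor straight out and set it gently, upright and flat, in the tray beside the cap. Leave the other centrifuge as it is.

Things in the scene. Friction and masses are not known exactly. Their poses are not given: they have to be found in the camera images.
- centrifuge_a: Small bench centrifuge, fixed: white housing 178 x 164 mm, round open bowl (rim 80 mm high, outer radius 83 mm), grey console on its front (-x), clear round lid standing open at its back (156 mm wide, from 80 mm behind the spindle, up to 250 mm high: keep clear). Origin: under the spindle, on the bench; z up. It looks just like centrifuge_b and the two change places; one has an ordinary thread, the other a reverse thread.
- centrifuge_b: As centrifuge_a, with the other hand of thread; nothing visible tells which is which. The ordinary thread loosens anticlockwise seen from above, the reverse one clockwise.
- centrifuge_a_spindle (a point): Centre of the top of centrifuge_a's upright steel spindle, 128 mm above the bench. The spindle does not turn; the thread ridges on its head reach 22.8 mm radius.
- centrifuge_b_spindle (a point): Centre of the top of centrifuge_b's upright steel spindle, 128 mm above the bench. The spindle does not turn; the thread ridges on its head reach 22.8 mm radius.
- cap_a: Black locking cap of centrifuge_a, resting on rotor_a's collar: round, 62 mm across, 28 mm high, on top a straight grip bar 58 mm long (cap's x), 14 mm thick (y), 26 mm high. Origin: centre of its flat underside, 108 mm above the bench at the start; z up. About 120 g. It starts 3 to 20 degrees short of tight. Turned the wrong way it soon stops dead; the right way it goes round easily (see cap_b).
- cap_b: As cap_a, on centrifuge_b. Coarse three-start thread, about 85 degrees from the tight stop to a second dead stop. From about 50 to 80 degrees off tight the cap lifts straight off (ease off a stop first, or it binds); until then it is held down. It does not climb by itself while it is turned. Turning it takes about 0.1 N m; against a stop the torque soon passes 0.5 N m.
- rotor_a: Aluminium rotor, a hollow cone 112 mm across, 68 mm high in all, twelve dark tube bores in its slope; its top 23 mm is a plain round collar of 60 mm outer diameter, to grip. Origin: centre of its open flat underside, 40 mm above the bench at the start; z up. About 350 g. The spindle passes up through it with 2 mm play (49 mm bore); cap off, it lifts straight up until its underside is above the spindle.
- rotor_b: As rotor_a, in centrifuge_b.
- tray: Shallow empty steel tray, fixed to the bench: 200 mm along its x, 270 mm along its y, walls 2.5 mm thick and 20 mm high. Origin: centre of its underside; z up. It has room for the rotor and the cap side by side along its y.
- tray_floor (a point): Centre of the tray's inner floor, 2.5 mm above the bench.
Mind the look-alikes: they are no part of the job. What is shaped like the cap_a but red or turquoise is not meant.

How it is judged:
By the outcome, as a careful person would: the job done as asked, in the order asked, and still so for the second after the job is handed in, with the robot touching nothing.
It also fails if it takes over 64 s, if anything falls off the work surface, if the arm or the gripper's body presses on something with over 40 N, if the wrist force passes 120 N, or if a joint passes its speed limit or range.

### The arm

A 6-joint arm with a two-finger parallel gripper is mounted at the origin on a cart in front of the work surface, level with it; the furniture and walls round the work are solid. World frame = base frame: x ahead of the robot, y to its left, z up, the work surface at z = 0. Lengths are in m, angles in rad, forces in N, time in s.
With the tool pointing down it reaches from about 0.3 to 0.875 m from the base axis. Payload 6.4 kg.
Tool frame: the origin (TCP) lies between the finger pads; the fingertips stand 17 mm ahead of it and the grasp point (between the pads) lies 2 mm behind it; z points along the fingers, y is the direction in which the jaws open and shut (so a half turn about z gives the same grasp; the last joint's range is limited). The gripper opens to 85 mm and grips with 20 to 120 N. Pads are 22 mm wide; open, the fingers measure 114 mm over their backs; the gripper's body (76 mm by 85 mm) begins 54 mm behind the grasp point. The pads swing forward as they close: fully open they stand 13 mm farther back than shut.
Start: joints at [-1.406, 0.181, 1.607, -0, 1.354, -0.206], TCP at [0.208, -0.536, 0.248] pointing down, gripper open.
Joint ranges: [-2.99, 2.99], [-0.89, 2.07], [0.3, 2.58], [-1.14, 4.28], [0, 2.63], [-3.12, 3.12]. Speed limits (rad/s): [2.57, 2.57, 3.01, 3.14, 3.14, 3.14].

### API

Orientations are given as a rotation vector (axis times angle).
In Python, from bench import manip gives the robot as it stands.
- The arm moves only by the shell command python3 -m pendant 'ROWS'. ROWS is JSON, a list of rows, each a list of 5 numbers: the gripper command: -1 is fully open, 1 is shut, values between are in proportion, then the shift along the world's x, y, z in m, then the turn about the world's z in degrees. A call has 1 to 10 rows; each row shifts and turns the pose as measured when the row begins; what a row does not reach is not made up. A row lasts 1/8 s, in which the tool goes at most 62.5 mm and 10.7 degrees, less where a joint would pass 70% of its speed; a pose out of reach is approached as far as the arm can. A call with a gripper value outside its range is refused whole. The fingers move at their own pace and stop on an object; the grip force is fixed at half the most. Time passes only in rows, so rows that do not move let the fingers close. It gives the time, the measured TCP pose, the force and the opening at its end, in the units of the state.
- manip.state(): the state, without advancing time (a new reading comes with each control period).
- manip.snapshot(name): name is "scene" or "top"; returns a dict with "image" (420x560x3 uint8, red, green, blue), "K" (3x3 intrinsics, pixels), "dist" ([k1, k2, p1, p2, k3] as OpenCV has them; the pictures are not rectified), "world_to_cam" (4x4, takes a point from world to camera coordinates). Camera axes: x right, y down, z forward; pixel columns grow to the right and rows downward; lengths in m; the calibration is good to about 2 mm. A picture is of the moment at which its call begins. There is no depth.
- manip.job_done(): hands the job in, once; it reports no verdict.
Trained networks look in a picture, given as the dict that the camera call returned (one of the last four; its "shot" number tells which), for a name from the list of things; names that differ only in an ending like _2 or _b are one class to them, and where a whole thing is asked for, a point or a joint stands for the part that bears it (a point fixed in the world has none). Each returns a list of dicts, best first, with "confidence" (0 to 1); they miss things now and then, are a little off and sometimes report something else, mostly with a low value. They report only what shows in the picture. A call takes as long as a camera call. They do not tell look-alikes from the thing itself.
- manip.find_in(name, picture): "centre" ([x, y, z] in m, in world coordinates, good to about 4 mm: the middle of the surface that is visible of it).
- manip.mark_of(name, picture): "centre" ([x, y, z] in m, in world coordinates, good to about 4 mm: a listed point, or the origin of a listed thing).
The state is a dict: "time": time; "joints": joint angles; "dq": joint speeds; "effort": joint torques, N m; "ee_pos": TCP position; "orientation": TCP orientation; "contact_force": force on the tool from outside, world axes, zero at the start; "ft_torque": the same for the moment, N m; "gripper_width": opening from 0.0 (shut) to 1.0 (fully open).
Only numpy, scipy, OpenCV 4.12 (cv2) and the standard library are available. Lean on these libraries where they do the work, as an engineer would, in place of code of your own. Each camera call takes 0.05 s, during which the arm holds its last target.

## Working session

There is one attempt and no reset: what is moved stays moved. The work goes in short steps, Python scripts to look and compute and a shell command to move; the robot and the scene stay as the last step left them, time stands still between calls to the robot, and variables do not carry over. Pictures are saved under pics/ and viewed, and the job is handed in when it is done.

```bash
mkdir -p pics; ls; python3 - <<'E'
from bench import manip
import cv2,numpy as np
s=manip.state();print({k:np.round(v,3).tolist() for k,v in s.items()})
for n in("scene","top"):
    p=manip.snapshot(n)
    cv2.imwrite(f"pics/{n}0.png",p["image"][:,:,::-1])
    print(n,p["K"],p["dist"],p["world_to_cam"])
    for k in("centrifuge_a","cap_a","rotor_a","tray","tray_floor","centrifuge_a_spindle"):
        try: print(k,[(np.round(d["centre"],3).tolist(),round(d["confidence"],2)) for d in manip.mark_of(k,p)])
        except Exception as e: print(k,e)
print(manip.state()["time"])
E
```

```text
pics
{'time': 0.0, 'joints': [-1.406, 0.182, 1.608, 0.0, 1.354, -0.206], 'dq': [-0.001, 0.0, 0.001, 0.001, -0.0, -0.0], 'effort': [-0.0, -44.487, -35.134, -0.0, 0.009, 0.0], 'ee_pos': [0.208, -0.535, 0.247], 'orientation': [-3.086, -0.579, -0.0], 'contact_force': [0.252, -0.006, 0.222], 'ft_torque': [-0.019, -0.013, 0.006], 'gripper_width': 0.999}
scene [[532.42511555   0.         277.53331714]
 [  0.         532.42511555 217.55803674]
 [  0.           0.           1.        ]] [0.04362795 0.         0.         0.         0.        ] [[ 0.90528988 -0.42447236 -0.01653653 -0.52390663]
 [-0.23649889 -0.47128935 -0.84967913  0.22527653]
 [ 0.35287181  0.77311679 -0.52704072  1.5264927 ]
 [ 0.          0.          0.          1.        ]]
centrifuge_a [([0.457, 0.027, 0.004], 0.93), ([0.47, -0.303, -0.0], 0.77), ([0.456, 0.027, 0.108], 0.3)]
cap_a [([0.468, -0.307, 0.11], 0.69), ([0.55, -0.132, 0.001], 0.66), ([0.46, 0.029, 0.108], 0.57), ([0.757, 0.391, 0.002], 0.57)]
rotor_a [([0.457, 0.029, 0.042], 0.79), ([0.469, -0.3, 0.041], 0.57)]
tray []
tray_floor [([0.459, 0.028, 0.106], 0.38)]
[... 171 characters left out ...]
 1.        ]] [-0.15790402  0.          0.          0.          0.        ] [[ 1.21990973e-03 -9.99961431e-01 -8.69764641e-03  1.05091199e-02]
 [-9.96005923e-01 -4.38475190e-04 -8.92861124e-02  5.89448626e-01]
 [ 8.92788550e-02  8.77182833e-03 -9.95968042e-01  1.26311073e+00]
 [ 0.00000000e+00  0.00000000e+00  0.00000000e+00  1.00000000e+00]]
centrifuge_a []
cap_a [([0.55, -0.133, 0.002], 0.74), ([0.44, -0.132, -0.003], 0.65), ([0.47, -0.302, 0.106], 0.62), ([0.457, 0.026, 0.108], 0.56), ([0.76, 0.397, -0.001], 0.55)]
rotor_a [([0.471, -0.301, 0.106], 0.68), ([0.467, -0.302, 0.045], 0.59)]
tray [([0.49, 0.35, 0.003], 0.78)]
tray_floor [([0.488, 0.348, 0.0], 0.83)]
centrifuge_a_spindle []
0.7
```

View pics/scene0.png

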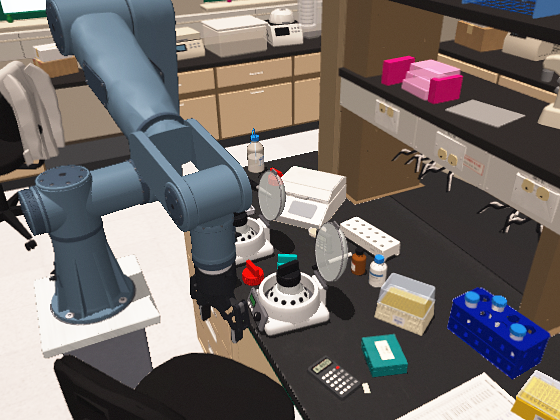

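View pics/top0.png

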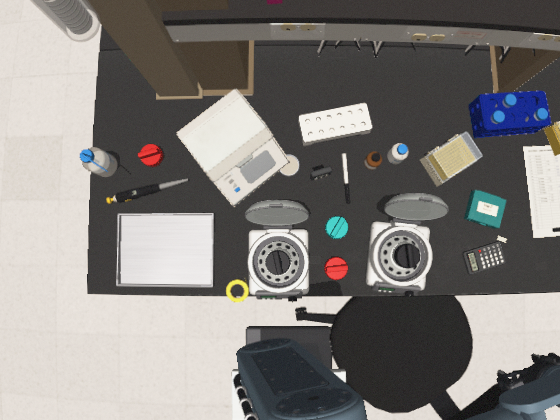

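```bash
cat > h.py <<'E'
from bench import manip
import cv2,numpy as np
def rect(p,x0,x1,y0,y1,z,res=0.0005):
    # orthophoto of plane z: rows = x descending, cols = y descending
    xs=np.arange(x1,x0,-res); ys=np.arange(y1,y0,-res)
    Y,X=np.meshgrid(ys,xs); P=np.stack([X,Y,np.full_like(X,z)],-1).reshape(-1,3)
    W=np.array(p["world_to_cam"])
    uv,_=cv2.projectPoints(P,cv2.Rodrigues(W[:3,:3])[0],W[:3,3],np.array(p["K"]),np.array(p["dist"]))
    uv=uv.reshape(X.shape+(2,)).astype(np.float32)
    return cv2.remap(p["image"],uv[...,0],uv[...,1],cv2.INTER_CUBIC)[:,:,::-1]
def proj(p,P):
    W=np.array(p["world_to_cam"])
    return cv2.projectPoints(np.array(P,float).reshape(-1,3),cv2.Rodrigues(W[:3,:3])[0],W[:3,3],np.array(p["K"]),np.array(p["dist"]))[0].reshape(-1,2)
E
python3 - <<'E'
from h import *
p=manip.snapshot("top")
a=rect(p,0.397,0.517,-0.033,0.087,0.162,0.0002)
b=rect(p,0.35,0.63,0.18,0.5,0.02,0.0005)
g=cv2.convertScaleAbs(a,alpha=2.5,beta=20)
for i in range(0,600,50): cv2.line(g,(i,0),(i,8),(0,255,0),1);cv2.line(g,(0,i),(8,i),(0,255,0),1)
cv2.imwrite("pics/cap_z.png",g)
for i in range(0,640,40): cv2.line(b,(i,0),(i,8),(0,255,0),1);cv2.line(b,(0,i),(8,i),(0,255,0),1)
cv2.imwrite("pics/tray_z.png",b)
E
```

```text
Traceback (most recent call last):
cv2.error: OpenCV(4.12.0) :-1: error: (-5:Bad argument) in function 'line'
> Overload resolution failed:
>  - Layout of the output array img is incompatible with cv::Mat
>  - Expected Ptr<cv::UMat> for argument 'img'
```

View pics/cap_z.png

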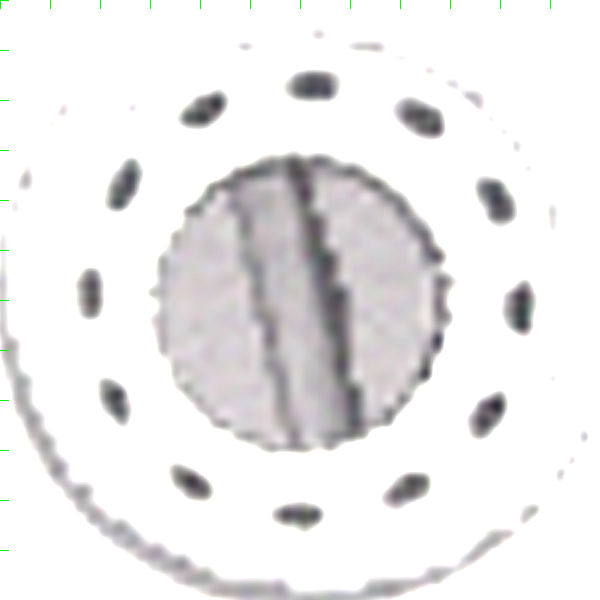

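```bash
python3 -m pendant '[[-1,0,0,0.06,0],[-1,0.02,0.05,0.03,0],[-1,0.025,0.057,0,0],[-1,0.025,0.057,0,0],[-1,0.025,0.057,0,0],[-1,0.025,0.057,0,0],[-1,0.025,0.057,0,0],[-1,0.025,0.057,0,-3],[-1,0.025,0.057,0,-3],[-1,0.025,0.057,0,-3]]'; python3 - <<'E'
from h import *
p=manip.snapshot("top")
b=np.ascontiguousarray(rect(p,0.35,0.63,0.18,0.5,0.02,0.0005))
for i in range(0,640,40): cv2.line(b,(i,0),(i,8),(0,255,0),1);cv2.line(b,(0,i),(8,i),(0,255,0),1)
cv2.imwrite("pics/tray_z.png",b)
s=manip.state();print(s["joints"],s["ee_pos"],s["orientation"],s["contact_force"],s["ft_torque"])
E
```

```text
time: 2.0
ee_pos: [0.427, -0.0257, 0.3423]
orientation: [3.12, 0.312, 0.012]
contact_force: [1.3, -0.2, 0.8]
gripper_width: 0.997
[-0.32364463 -0.23840578  1.82772783  0.0031244   1.5429812   1.04390614] [ 0.42851509 -0.01849546  0.34230404] [3.12437707 0.31849113 0.0153114 ] [-0.84250065  3.09918512 -0.04586481] [0.13541354 0.06864291 0.08454658]
```

View pics/tray_z.png

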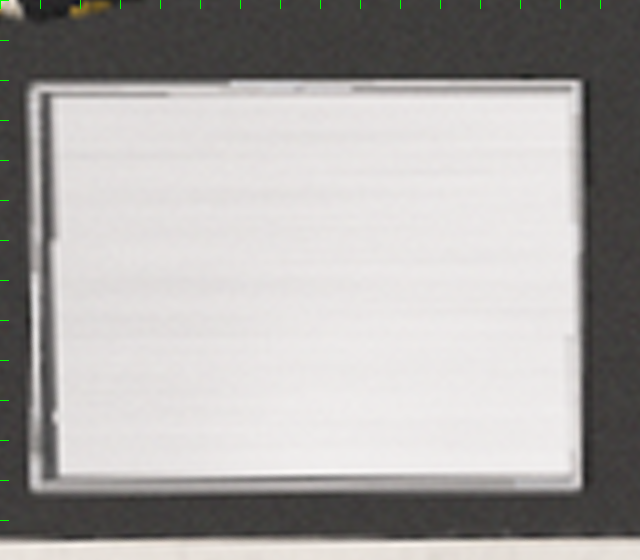

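```bash
python3 -m pendant '[[-1,0.028,0.047,-0.03,0],[-1,0,0,-0.03,0],[-1,0,0,0,0],[-1,0,0,0,0]]'; python3 - <<'E'
from h import *
s=manip.state();o=s["orientation"];print(s["joints"],s["ee_pos"],o,2*np.degrees(np.arctan2(o[1],o[0]))+90,s["contact_force"],s["ft_torque"])
E
```

```text
time: 2.55
ee_pos: [0.4549, 0.0269, 0.2866]
orientation: [3.122, 0.33, 0.022]
contact_force: [-0.3, -1.0, 0.3]
gripper_width: 1.002
[-0.20377368 -0.13946035  1.85506141  0.00192857  1.41215557  1.15631003] [0.45489174 0.02687621 0.28662793] [3.12176722 0.32966016 0.0215978 ] 102.0562426175877 [-0.27207416 -1.00411269  0.30310753] [0.01064931 0.05941324 0.00738895]
```

```bash
python3 -m pendant '[[-1,0.002,0.0015,-0.05,-1],[-1,0,0,-0.045,0],[-1,0,0,0,0],[-1,0,0,0,0]]'; python3 - <<'E'
from h import *
s=manip.state();o=s["orientation"];print(s["joints"],s["ee_pos"],o,2*np.degrees(np.arctan2(o[1],o[0]))+90,s["contact_force"],s["ft_torque"])
p=manip.snapshot("scene");i=p["image"][200:340,190:350,::-1];cv2.imwrite("pics/s1.png",cv2.resize(i,None,fx=4.5,fy=4,interpolation=2))
p=manip.snapshot("top");i=p["image"][200:310,200:340,::-1];cv2.imwrite("pics/t1.png",cv2.resize(i,None,fx=5,fy=5,interpolation=2))
E
```

```text
time: 3.05
ee_pos: [0.4615, 0.0246, 0.1979]
orientation: [3.121, 0.292, 0.042]
contact_force: [0.7, 0.9, 0.4]
gripper_width: 1.004
[-2.05470450e-01 -4.18684808e-02  1.95124296e+00  1.61473597e-03
  1.20482341e+00  1.17791188e+00] [0.46154891 0.02460397 0.19789435] [3.121018   0.29244313 0.04173248] 100.70610652890088 [0.6750977  0.85855137 0.40560967] [0.04484036 0.02977266 0.04043346]
```

View pics/s1.png

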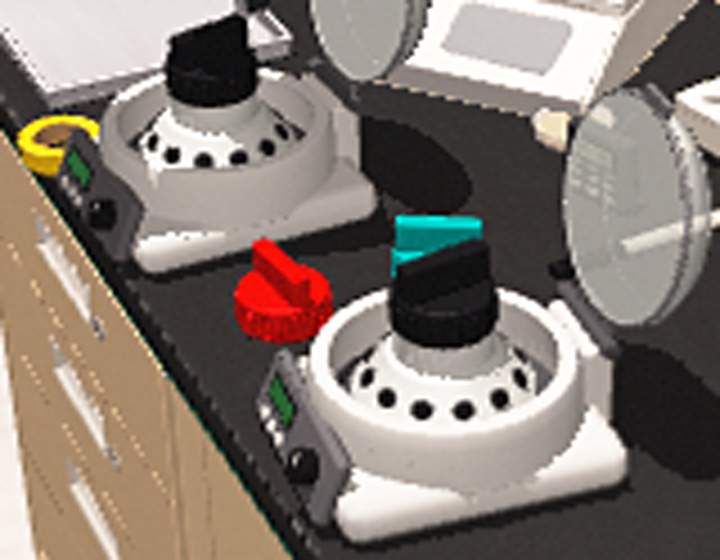

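View pics/t1.png

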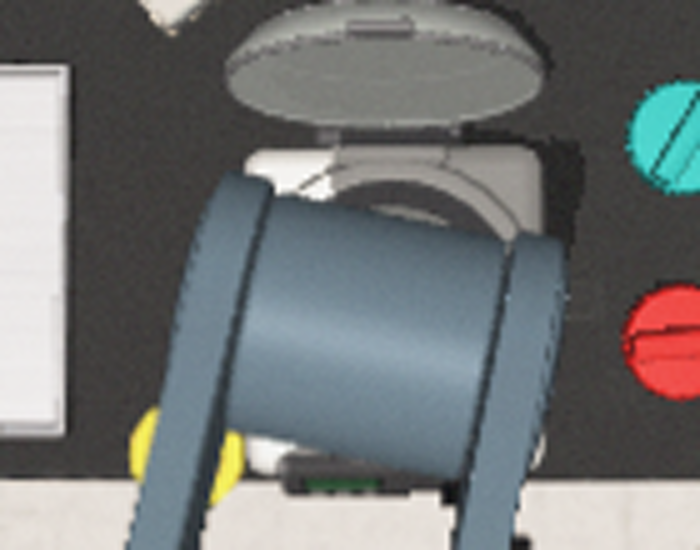

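```bash
cat > st.py <<'E'
from h import *
s=manip.state();o=np.array(s["orientation"]);R=cv2.Rodrigues(o)[0]
print("t",round(s["time"],2),"pos",np.round(s["ee_pos"],4),"toolz",np.round(R[:,2],3),"jawdeg",round(np.degrees(np.arctan2(R[1,1],R[0,1]))%180,1),"F",np.round(s["contact_force"],1),"T",np.round(s["ft_torque"],3),"w",round(s["gripper_width"],3),"q",np.round(s["joints"],2))
E
python3 -m pendant '[[-1,-0.004,0.004,-0.015,0],[-1,0,0,-0.015,0],[-1,0,0,0,0]]'; python3 st.py;  python3 - <<'E'
from h import *
p=manip.snapshot("scene");i=p["image"][130:290,170:330,::-1];cv2.imwrite("pics/s2.png",cv2.resize(i,None,fx=3.7,fy=3.7,interpolation=2))
E
```

```text
time: 3.52
ee_pos: [0.4583, 0.0289, 0.168]
orientation: [3.12, 0.293, 0.048]
contact_force: [0.2, -0.0, 0.3]
gripper_width: 0.999
t 3.52 pos [0.4583 0.0289 0.168 ] toolz [ 0.031 -0.005 -0.999] jawdeg 100.7 F [ 0.2 -0.   0.3] T [0.032 0.012 0.052] w 0.999 q [-0.2  -0.01  1.99  0.    1.13  1.19]
```

View pics/s2.png

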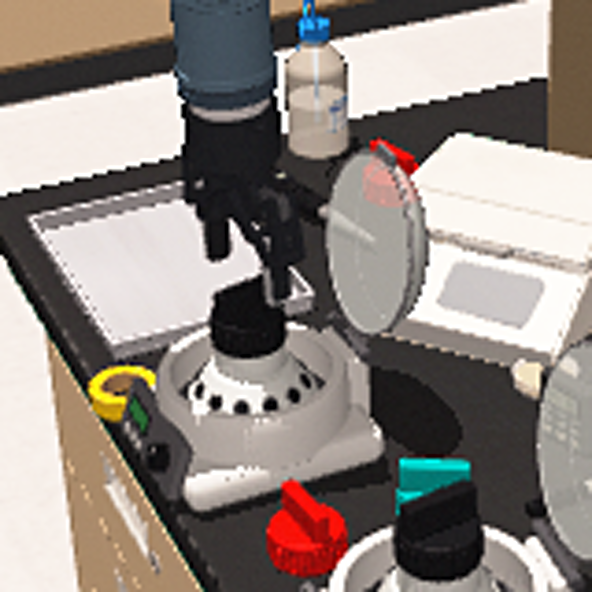

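```bash
python3 -m pendant '[[-1,-0.0015,0,-0.011,0],[-1,0,0,0,0],[1,0,0,0,0],[1,0,0,0,0],[1,0,0,0,0],[1,0,0,0,0],[1,0,0,0,0],[1,0,0,0,0]]'; python3 st.py
```

```text
time: 4.58
ee_pos: [0.4578, 0.0287, 0.1578]
orientation: [3.119, 0.293, 0.052]
contact_force: [-0.5, -0.3, 0.1]
gripper_width: 0.148
t 4.58 pos [0.4578 0.0287 0.1578] toolz [ 0.034 -0.005 -0.999] jawdeg 100.7 F [-0.5 -0.3  0.1] T [0.027 0.009 0.055] w 0.148 q [-0.2   0.    2.    0.    1.11  1.18]
```

```bash
python3 -m pendant '[[1,0,0,0,0],[1,0,0,0,2.5]]'; python3 st.py;python3 -m pendant '[[1,0,0,0,2.5]]'; python3 st.py;python3 -m pendant '[[1,0,0,0,2.5]]'; python3 st.py
```

```text
time: 4.82
ee_pos: [0.458, 0.0287, 0.1578]
orientation: [3.112, 0.363, 0.053]
contact_force: [0.8, -0.8, -0.6]
gripper_width: 0.15
t 4.83 pos [0.458  0.0287 0.1578] toolz [ 0.034 -0.004 -0.999] jawdeg 103.3 F [ 0.8 -0.8 -0.6] T [ 0.008 -0.134 -0.041] w 0.15 q [-0.2   0.    2.    0.    1.11  1.14]
time: 4.95
ee_pos: [0.4582, 0.0287, 0.1578]
orientation: [3.104, 0.433, 0.054]
contact_force: [0.3, -0.7, -1.6]
gripper_width: 0.153
t 4.95 pos [0.4582 0.0287 0.1578] toolz [ 0.035 -0.002 -0.999] jawdeg 105.9 F [ 0.3 -0.7 -1.6] T [ 0.013 -0.084 -0.009] w 0.153 q [-0.2   0.    2.    0.01  1.11  1.09]
time: 5.08
ee_pos: [0.4584, 0.0286, 0.1578]
orientation: [3.094, 0.502, 0.055]
contact_force: [1.1, 0.5, -0.9]
gripper_width: 0.149
t 5.08 pos [0.4584 0.0286 0.1578] toolz [ 0.035 -0.001 -0.999] jawdeg 108.4 F [ 1.1  0.5 -0.9] T [ 0.    -0.178 -0.012] w 0.149 q [-0.2   0.    2.    0.01  1.11  1.04]
```

```bash
for i in 1 2; do python3 -m pendant '[[1,-0.0002,0,0,2.5]]'>/dev/null; python3 st.py; done;python3 -m pendant '[[1,-0.0002,0,0,2.5]]'>/dev/null; python3 st.py
```

```text
t 5.2 pos [0.4583 0.0286 0.1578] toolz [ 0.036  0.001 -0.999] jawdeg 111.0 F [ 0.6 -0.5 -0.8] T [ 0.059 -0.107 -0.02 ] w 0.147 q [-0.2   0.    2.    0.01  1.11  1.  ]
t 5.33 pos [0.4582 0.0286 0.1578] toolz [ 0.036  0.002 -0.999] jawdeg 113.6 F [-0.2  0.1  0. ] T [ 0.053 -0.071  0.011] w 0.147 q [-0.2   0.    2.    0.01  1.11  0.95]
t 5.45 pos [0.4581 0.0286 0.1578] toolz [ 0.036  0.004 -0.999] jawdeg 116.2 F [ 1.3 -0.1  1. ] T [ 0.03  -0.073  0.018] w 0.146 q [-0.2   0.    2.    0.01  1.11  0.9 ]
```

```bash
python3 -m pendant '[[1,-0.0002,0,0,2.5]]'>/dev/null; python3 st.py;python3 -m pendant '[[1,-0.0002,0,0,2.5]]'>/dev/null; python3 st.py
```

```text
t 5.58 pos [0.458  0.0285 0.1578] toolz [ 0.036  0.006 -0.999] jawdeg 118.8 F [ 0.6  0.8 -0.6] T [ 0.043 -0.069 -0.057] w 0.149 q [-0.21  0.    2.    0.01  1.11  0.86]
t 5.7 pos [0.4579 0.0286 0.1578] toolz [ 0.036  0.007 -0.999] jawdeg 121.3 F [ 0.5  0.2 -0.3] T [ 0.062 -0.014 -0.034] w 0.15 q [-0.21 -0.    2.    0.02  1.11  0.81]
```

```bash
python3 -m pendant '[[1,-0.0002,0,0,3],[1,-0.0001,0,0,3],[1,0,0,0,3]]'>/dev/null; python3 st.py;python3 -m pendant '[[1,-0.0001,0,0,3],[1,0,0,0,3],[1,0,0,0,3]]'>/dev/null; python3 st.py;python3 -m pendant '[[1,-0.0001,0,0,3],[1,0,0,0,3],[1,0,0,0,3]]'>/dev/null; python3 st.py; python3 -m pendant '[[1,-0.0001,0,0,3]]'>/dev/null; python3 st.py; 
```

```text
t 6.08 pos [0.4578 0.0287 0.1578] toolz [ 0.035  0.013 -0.999] jawdeg 130.6 F [-0.2  0.5  0.5] T [0.056 0.013 0.017] w 0.152 q [-0.21  0.    2.    0.02  1.11  0.64]
t 6.45 pos [0.4578 0.0288 0.1578] toolz [ 0.033  0.019 -0.999] jawdeg 139.9 F [-0.3  0.9  0.9] T [ 0.058  0.038 -0.098] w 0.154 q [-0.21  0.    2.    0.03  1.11  0.47]
t 6.83 pos [0.4576 0.0292 0.1577] toolz [ 0.029  0.025 -0.999] jawdeg 149.2 F [ 0.6 -0.   0.4] T [ 0.088  0.19  -0.066] w 0.146 q [-0.22  0.    2.    0.03  1.12  0.31]
t 6.95 pos [0.4575 0.0293 0.1578] toolz [ 0.027  0.027 -0.999] jawdeg 152.3 F [0.1 0.3 0.7] T [ 0.051  0.087 -0.07 ] w 0.148 q [-0.22  0.    2.    0.04  1.12  0.25]
```

```bash
python3 -m pendant '[[1,0,-0.0005,0,3],[1,0,0,0,0],[1,0,0,0.002,0]]'>/dev/null; python3 st.py; python3 -m pendant '[[1,0,0,0.002,0],[1,0,0,0.002,0]]'>/dev/null; python3 st.py
```

```text
t 7.33 pos [0.457  0.029  0.1595] toolz [ 0.025  0.029 -0.999] jawdeg 155.3 F [-0.4 -0.1 -2.1] T [-0.003  0.05   0.015] w 0.146 q [-0.22  0.    1.99  0.04  1.13  0.2 ]
t 7.58 pos [0.4568 0.029  0.1635] toolz [ 0.024  0.028 -0.999] jawdeg 155.3 F [ 0.8  0.  -2.3] T [-0.059  0.014 -0.019] w 0.15 q [-0.22 -0.    1.99  0.04  1.14  0.2 ]
```

```bash
python3 -m pendant '[[1,0,0,0.01,0],[1,0,0,0.015,0],[1,0,0,0.02,0],[1,0,0,0.02,0],[1,0,0,0.02,0],[1,0,0,0.015,0]]'>/dev/null; python3 st.py; python3 -m pendant '[[1,0,0.03,0,0],[1,0.005,0.04,0,0],[1,0.005,0.04,0,0],[1,0.005,0.04,0,0],[1,0.005,0.04,0,0],[1,0.005,0.04,0,0],[1,0.005,0.04,0,0],[1,0,0.04,0,0],[1,0,0.04,0,0],[1,0,0,0,0]]'>/dev/null; python3 st.py;  python3 - <<'E'
from h import *
p=manip.snapshot("scene");i=p["image"][130:290,170:330,::-1];cv2.imwrite("pics/s3.png",cv2.resize(i,None,fx=3.7,fy=3.7,interpolation=2))
E
```

```text
t 8.32 pos [0.4567 0.029  0.2709] toolz [ 0.026  0.028 -0.999] jawdeg 155.3 F [ 0.1 -0.7 -1.1] T [-0.026 -0.004  0.019] w 0.148 q [-0.22 -0.13  1.88  0.03  1.37  0.21]
t 9.57 pos [0.488  0.3897 0.2796] toolz [ 0.035  0.027 -0.999] jawdeg 155.1 F [-0.2 -0.1 -1.5] T [-0.075  0.01   0.003] w 0.152 q [0.48 0.24 1.48 0.01 1.38 0.91]
```

View pics/s3.png

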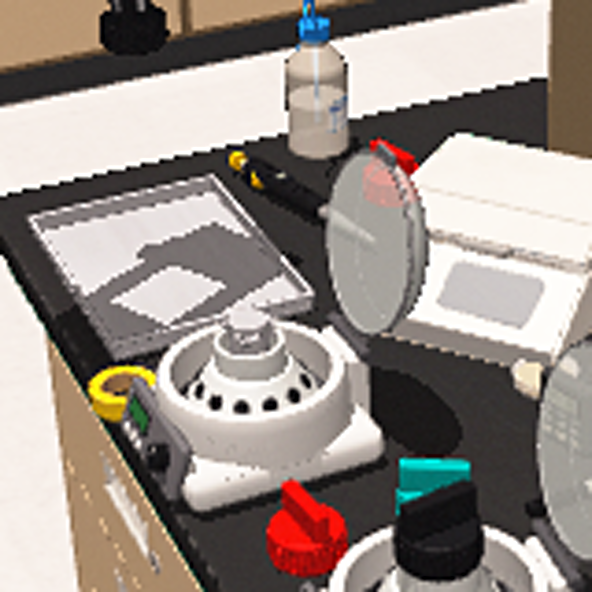

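```bash
python3 -m pendant '[[1,0,0.03,-0.02,0],[1,0,0.005,-0.03,0],[1,0,0,-0.03,0],[1,0,0,-0.03,0],[1,0,0,-0.03,0],[1,0,0,-0.03,0],[1,0,0,-0.02,0],[1,0,0,0,0]]'>/dev/null; python3 st.py
```

```text
t 10.62 pos [0.4912 0.4156 0.0883] toolz [ 0.038  0.024 -0.999] jawdeg 154.5 F [-0.5  0.9 -1.6] T [-0.05   0.048  0.013] w 0.15 q [0.52 0.48 1.57 0.   1.05 0.96]
```

```bash
python3 -m pendant '[[1,-0.003,0.01,-0.015,0],[1,0,0.003,-0.012,0],[1,0,0,-0.003,0],[1,0,0,0,0]]'>/dev/null; python3 st.py;python3 -m pendant '[[1,0,0,-0.002,0],[1,0,0,-0.002,0]]'>/dev/null; python3 st.py
```

```text
t 11.12 pos [0.4899 0.4308 0.0596] toolz [ 0.042  0.026 -0.999] jawdeg 154.6 F [ 0.7  1.4 -0.6] T [ 0.02   0.002 -0.021] w 0.15 q [0.54 0.53 1.56 0.   1.   0.98]
t 11.38 pos [0.4905 0.4311 0.0564] toolz [ 0.044  0.027 -0.999] jawdeg 154.6 F [ 0.1 -0.1 -1.4] T [-0.037  0.093 -0.002] w 0.151 q [0.54 0.54 1.56 0.   0.99 0.98]
```

```bash
python3 -m pendant '[[1,0,0,-0.0015,0],[1,0,0,0,0]]'>/dev/null; python3 st.py;python3 -m pendant '[[1,0,0,-0.0015,0],[1,0,0,0,0]]'>/dev/null; python3 st.py;python3 -m pendant '[[1,0,0,-0.0015,0],[1,0,0,0,0]]'>/dev/null; python3 st.py
```

```text
t 11.62 pos [0.4906 0.431  0.0549] toolz [ 0.044  0.027 -0.999] jawdeg 154.5 F [ 0.7  0.2 -1.2] T [-0.056  0.024 -0.006] w 0.15 q [0.54 0.54 1.56 0.   0.99 0.98]
t 11.88 pos [0.4907 0.4309 0.0534] toolz [ 0.044  0.027 -0.999] jawdeg 154.5 F [-0.1  0.5 -1.4] T [-0.004  0.147 -0.002] w 0.145 q [0.54 0.54 1.56 0.   0.99 0.98]
t 12.12 pos [0.4911 0.4312 0.0527] toolz [ 0.045  0.028 -0.999] jawdeg 154.5 F [-0.3 -1.4 -1.8] T [-0.052  0.145 -0.006] w 0.148 q [0.54 0.54 1.56 0.   0.99 0.98]
```

```bash
python3 -m pendant '[[1,0,0,-0.001,0],[1,0,0,0,0]]'>/dev/null; python3 st.py;python3 -m pendant '[[1,0,0,-0.001,0],[1,0,0,0,0]]'>/dev/null; python3 st.py;
```

```text
t 12.38 pos [0.4913 0.4313 0.0527] toolz [ 0.045  0.028 -0.999] jawdeg 154.5 F [-1.2  0.3 -1. ] T [-0.063  0.182  0.015] w 0.152 q [0.54 0.54 1.56 0.   0.99 0.98]
t 12.62 pos [0.4915 0.4314 0.0526] toolz [ 0.046  0.028 -0.999] jawdeg 154.5 F [-2.4 -0.1  0.7] T [-0.134  0.316  0.04 ] w 0.15 q [0.54 0.54 1.56 0.   0.99 0.98]
```

```bash
python3 -m pendant '[[-0.4,0,0,0,0],[-0.4,0,0,0,0],[-0.2,0,0,0,0],[-0.2,0,0,0.005,0],[-0.2,-0.001,0,0.015,0],[-0.2,-0.001,0,0.03,0],[-0.2,0,0,0.05,0],[-0.2,0,-0.01,0.05,0],[-0.2,0,-0.03,0.05,0],[-0.5,0,-0.04,0.03,0]]'>/dev/null; python3 st.py;  python3 -m pendant '[[-1,-0.005,-0.05,0,0],[-1,-0.005,-0.05,0,0],[-1,-0.005,-0.05,0,0],[-1,-0.005,-0.05,0,0],[-1,-0.005,-0.05,0,0],[-1,-0.005,-0.05,0,0],[-1,0,0,0,0]]' >/dev/null; python3 st.py; python3 - <<'E'
from h import *
p=manip.snapshot("scene");i=p["image"][130:290,170:330,::-1];cv2.imwrite("pics/s4.png",cv2.resize(i,None,fx=3.7,fy=3.7,interpolation=2))
q=manip.snapshot("top");i=q["image"][180:310,100:320,::-1];cv2.imwrite("pics/t4.png",cv2.resize(i,None,fx=3.6,fy=3.6,interpolation=2))
for n,P in(("s",p),("t",q)):
  for k in("cap_a","rotor_a","centrifuge_a_spindle"):
    print(n,k,[(np.round(d["centre"],3).tolist(),round(d["confidence"],2)) for d in manip.mark_of(k,P)])
E
```

```text
t 13.88 pos [0.4869 0.3506 0.2919] toolz [ 0.046  0.028 -0.999] jawdeg 154.8 F [ 0.7 -0.8  0.9] T [-0.029  0.015  0.016] w 0.749 q [0.42 0.17 1.54 0.01 1.39 0.86]
t 14.75 pos [0.4567 0.0408 0.3068] toolz [ 0.07   0.03  -0.997] jawdeg 154.7 F [-0.  -0.2 -0.3] T [0.01  0.041 0.015] w 1.003 q [-0.2  -0.19  1.86  0.04  1.41  0.23]
s cap_a [([0.469, -0.304, 0.109], 0.91), ([0.438, -0.131, -0.001], 0.91), ([0.55, -0.128, -0.002], 0.56), ([0.496, 0.429, 0.003], 0.5), ([0.756, 0.392, -0.001], 0.44)]
s rotor_a [([0.456, 0.026, 0.041], 0.96), ([0.466, -0.297, 0.04], 0.88)]
s centrifuge_a_spindle []
t cap_a [([0.469, -0.304, 0.107], 0.95), ([0.757, 0.392, -0.001], 0.95), ([0.549, -0.134, -0.001], 0.89), ([0.492, 0.426, 0.003], 0.7), ([0.437, -0.129, 0.0], 0.56)]
t rotor_a [([0.467, -0.304, 0.042], 0.89), ([0.454, 0.03, 0.042], 0.67), ([0.471, -0.301, 0.129], 0.61)]
t centrifuge_a_spindle []
```

View pics/s4.png

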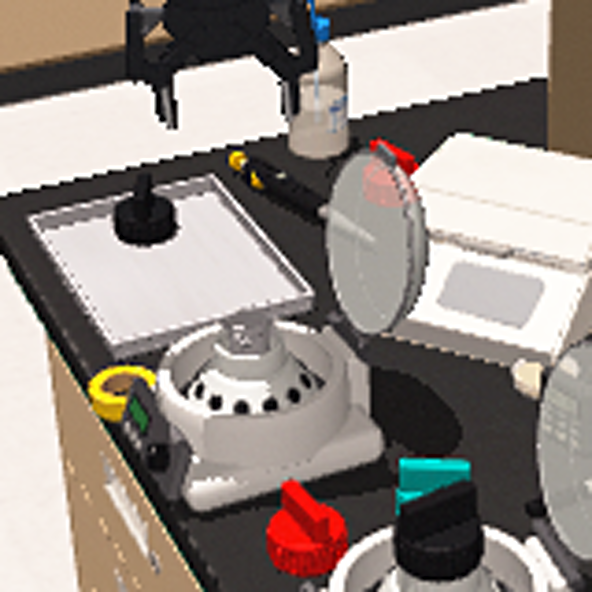

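View pics/t4.png

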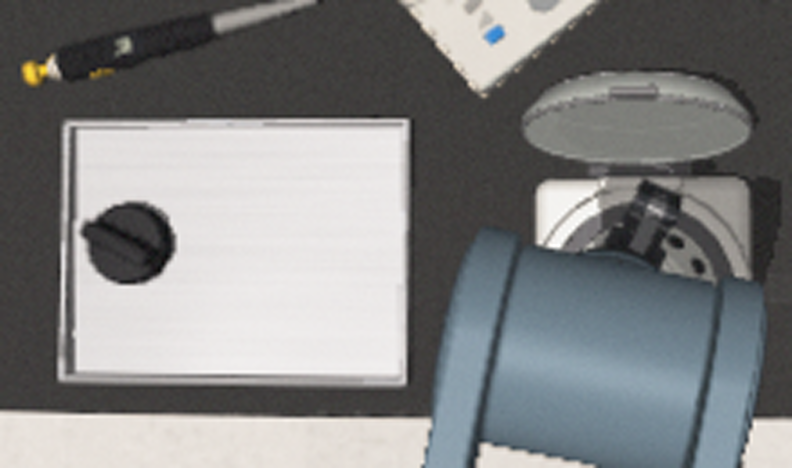

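```bash
python3 -m pendant '[[-1,0,-0.002,0,10],[-1,0,-0.002,0,10],[-1,0,-0.002,0,10],[-1,0,-0.002,0,10],[-1,0,-0.002,0,10],[-1,0,0,0,10],[-1,0,0,0,10],[-1,0,0,0,10],[-1,0,0,0,10],[-1,0,0,0,0]]'>/dev/null; python3 st.py; python3 -m pendant '[[-1,0,0,0,10],[-1,0,0,0,10],[-1,0,0,0,10],[-1,0,0,0,10],[-1,0,0,0,10],[-1,0,0,0,10],[-1,0,0,0,10],[-1,0,0,0,10],[-1,0,0,0,0]]'>/dev/null; python3 st.py
```

```text
t 16.4 pos [0.4566 0.0421 0.3035] toolz [-0.04   0.065 -0.997] jawdeg 68.8 F [ 0.3  0.1 -0.3] T [-0.035 -0.006 -0.005] w 1.001 q [-0.21 -0.11  1.79  0.06  1.51 -1.41]
t 17.52 pos [0.4561 0.046  0.3024] toolz [-0.071 -0.031 -0.997] jawdeg 149.5 F [-0.2  0.3  0.5] T [-0.029 -0.024  0.056] w 1.001 q [-0.13 -0.08  1.77 -0.04  1.52 -2.74]
```

```bash
python3 -m pendant '[[-1,0,-0.017,0,0],[-1,0,0,0,0]]'>/dev/null; python3 st.py; python3 -m pendant '[[-1,0,0,-0.05,0],[-1,0,0,0,0]]'>/dev/null; python3 st.py;python3 -m pendant '[[-1,0,0,0.05,0],[-1,0,0,0,0]]'>/dev/null; python3 st.py;python3 -m pendant '[[-1,0,0,-0.05,0],[-1,0,0,0,0]]'>/dev/null; python3 st.py
```

```text
t 17.77 pos [0.4562 0.0281 0.3023] toolz [-0.071 -0.031 -0.997] jawdeg 149.1 F [-0.3  0.6  0.5] T [-0.014  0.003  0.016] w 1.001 q [-0.17 -0.08  1.77 -0.04  1.51 -2.77]
t 18.02 pos [0.4566 0.0271 0.2522] toolz [-0.069 -0.03  -0.997] jawdeg 148.8 F [-0.  -0.2  0.4] T [-0.051 -0.032  0.026] w 0.999 q [-0.17 -0.04  1.84 -0.04  1.41 -2.76]
t 18.27 pos [0.4575 0.0266 0.3066] toolz [-0.067 -0.03  -0.997] jawdeg 148.6 F [0.7 1.1 0.9] T [-0.015 -0.03  -0.007] w 0.995 q [-0.17 -0.09  1.77 -0.04  1.52 -2.76]
t 18.52 pos [0.4592 0.0263 0.2594] toolz [-0.062 -0.031 -0.998] jawdeg 148.5 F [-1.6  0.2  0.7] T [ 0.02  -0.002 -0.006] w 1.002 q [-0.17 -0.05  1.83 -0.04  1.42 -2.76]
```

```bash
python3 -m pendant '[[-1,0,0,0.06,0],[-1,0,0,0.06,0],[-1,0,0,-0.06,0],[-1,0,0,-0.06,0],[-1,0,0,0.06,0],[-1,0,0,0.06,0],[-1,0,0,-0.06,0],[-1,0,0,-0.06,0],[-1,0,0,0,0]]'>/dev/null; python3 st.py
```

```text
t 19.65 pos [0.4591 0.0261 0.2779] toolz [-0.053 -0.032 -0.998] jawdeg 148.2 F [-0.2 -0.7  0.7] T [ 0.013 -0.03   0.025] w 1.001 q [-0.17 -0.07  1.81 -0.04  1.45 -2.76]
```

```bash
python3 -m pendant '[[-1,0,0.06,0.01,0],[-1,0,0.06,0.01,0],[-1,0,0.06,0,0],[-1,0,0.06,0,0],[-1,0,-0.06,0,0],[-1,0,-0.06,0,0],[-1,0,-0.06,0,0],[-1,0,-0.06,0,0],[-1,0,0,0,0]]'>/dev/null; python3 st.py
```

```text
t 20.77 pos [0.4672 0.036  0.338 ] toolz [-0.012 -0.031 -0.999] jawdeg 149.1 F [-0.1  0.   0.8] T [ 0.018 -0.011  0.001] w 0.999 q [-0.16 -0.12  1.74 -0.03  1.53 -2.76]
```

```bash
python3 -m pendant '[[-1,-0.002,0,-0.01,-10],[-1,-0.002,0,-0.01,-10],[-1,-0.002,0,-0.01,-10],[-1,0,-0.002,-0.01,-10],[-1,0,-0.002,-0.01,-10],[-1,0,0,0,-10],[-1,0,0,0,-10],[-1,0,0,0,-10],[-1,0,0,0,0]]'>/dev/null; python3 st.py
```

```text
t 21.9 pos [0.4706 0.0387 0.3185] toolz [-0.009 -0.011 -1.   ] jawdeg 66.8 F [-0.1 -0.4  0.2] T [ 0.001  0.003 -0.003] w 1.002 q [-0.16 -0.1   1.76 -0.01  1.49 -1.33]
```

```bash
python3 -m pendant '[[-1,-0.008,-0.005,-0.02,0],[-1,-0.006,-0.005,-0.02,0],[-1,0,0,-0.025,0],[-1,0,0,-0.025,0],[-1,0,0,-0.025,0],[-1,0,0,-0.02,0],[-1,0,0,0,0]]'>/dev/null; python3 st.py
```

```text
t 22.77 pos [0.4625 0.032  0.194 ] toolz [ 0.009 -0.013 -1.   ] jawdeg 68.7 F [-0.7  0.9  0.9] T [ 0.004  0.005 -0.008] w 1.001 q [-0.18 -0.02  1.94 -0.01  1.21 -1.37]
```

```bash
python3 -m pendant '[[-1,-0.006,-0.0035,-0.01,0],[-1,0,0,-0.01,0],[-1,0,0,-0.015,0],[-1,0,0,0,0]]'>/dev/null; python3 st.py; python3 - <<'E'
from h import *
p=manip.snapshot("scene");i=p["image"][130:290,170:330,::-1];cv2.imwrite("pics/s5.png",cv2.resize(i,None,fx=3.7,fy=3.7,interpolation=2))
E
```

```text
t 23.27 pos [0.458  0.0284 0.1601] toolz [ 0.013 -0.014 -1.   ] jawdeg 68.9 F [ 0.4 -0.3  0.2] T [-0.044 -0.015  0.012] w 1.001 q [-0.19  0.01  1.98 -0.01  1.13 -1.39]
```

View pics/s5.png

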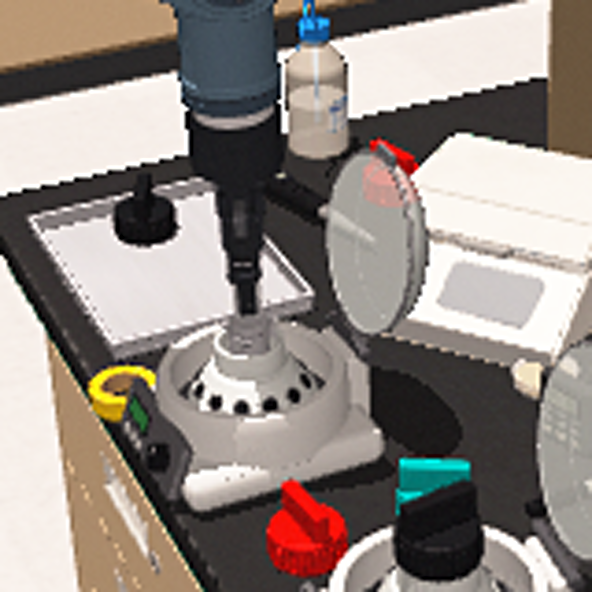

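```bash
python3 -m pendant '[[-1,-0.001,0,-0.015,0],[-1,0,0,-0.015,0],[-1,0,0,-0.015,0],[-1,0,0,-0.01,0],[-1,0,0,0,0]]'>/dev/null; python3 st.py; python3 -m pendant '[[-1,-0.0005,0,-0.005,0],[-1,0,0,-0.003,0]]'>/dev/null; python3 st.py
```

```text
t 23.95 pos [0.4572 0.0283 0.1015] toolz [ 0.014 -0.014 -1.   ] jawdeg 68.9 F [0.2 0.7 0.2] T [-0.02   0.011 -0.029] w 1.0 q [-0.19  0.11  2.02 -0.01  0.99 -1.39]
t 24.2 pos [0.4573 0.0282 0.0937] toolz [ 0.015 -0.014 -1.   ] jawdeg 68.9 F [-1.  -0.6 -0.9] T [-0.006  0.038  0.016] w 0.998 q [-0.19  0.12  2.02 -0.01  0.98 -1.39]
```

```bash
python3 -m pendant '[[-1,0,0,0.002,0],[0.2,0,0,0,0],[0.4,0,0,0,0],[1,0,0,0,0]]'>/dev/null; python3 st.py; python3 -m pendant '[[1,0,0,0,0],[1,0,0,0,0],[1,0,0,0,0]]'>/dev/null; python3 st.py
```

```text
t 24.7 pos [0.4582 0.0273 0.0975] toolz [ 0.017 -0.016 -1.   ] jawdeg 68.9 F [ 0.5 -1.  -3.3] T [0.015 0.033 0.019] w 0.695 q [-0.19  0.12  2.02 -0.02  0.98 -1.39]
t 25.07 pos [0.4582 0.0273 0.0974] toolz [ 0.017 -0.016 -1.   ] jawdeg 68.9 F [-1.2 -0.7  0.4] T [-0.049  0.072 -0.021] w 0.699 q [-0.19  0.12  2.02 -0.02  0.98 -1.39]
```

```bash
python3 -m pendant '[[1,0,0,0.003,0],[1,0,0,0.005,0]]'>/dev/null; python3 st.py; python3 -m pendant '[[1,0,0,0.008,0],[1,0,0,0.01,0],[1,0,0,0.01,0]]'>/dev/null; python3 st.py
```

```text
t 25.32 pos [0.4572 0.0276 0.1049] toolz [ 0.015 -0.016 -1.   ] jawdeg 68.9 F [-0.1  1.4 -3.8] T [ 0.017 -0.008 -0.009] w 0.697 q [-0.19  0.1   2.02 -0.01  1.   -1.39]
t 25.7 pos [0.4568 0.0278 0.1345] toolz [ 0.014 -0.015 -1.   ] jawdeg 68.9 F [ 0.2  0.  -4.2] T [ 0.022  0.01  -0.043] w 0.702 q [-0.19  0.05  2.   -0.01  1.07 -1.39]
```

Weight about 3.5–4 N, no binding. Continue up.

```bash
python3 -m pendant '[[1,0,0,0.012,0],[1,0,0,0.012,0],[1,0,0,0.015,0],[1,0,0,0.015,0],[1,0,0,0.015,0],[1,0,0,0.015,0],[1,0,0,0.01,0],[1,0,0,0,0]]'>/dev/null; python3 st.py; python3 - <<'E'
from h import *
p=manip.snapshot("scene");i=p["image"][130:290,170:330,::-1];cv2.imwrite("pics/s6.png",cv2.resize(i,None,fx=3.7,fy=3.7,interpolation=2))
E
```

```text
t 26.7 pos [0.4577 0.0276 0.2375] toolz [ 0.018 -0.016 -1.   ] jawdeg 68.9 F [ 0.7  0.8 -4. ] T [-0.022  0.     0.028] w 0.696 q [-0.19 -0.09  1.91 -0.01  1.3  -1.39]
```

View pics/s6.png

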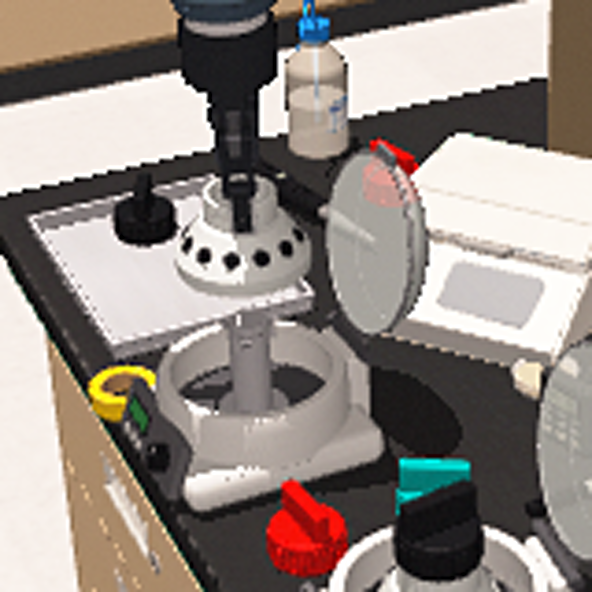

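```bash
python3 -m pendant '[[1,0,0.02,0,0],[1,0.003,0.028,0,0],[1,0.003,0.028,0,0],[1,0.003,0.028,0,0],[1,0.003,0.028,0,0],[1,0.003,0.028,0,0],[1,0.003,0.028,0,0],[1,0.003,0.025,0,0],[1,0.003,0.02,0,0],[1,0,0,0,0]]'>/dev/null; python3 st.py
```

```text
t 28.0 pos [0.4771 0.2671 0.2276] toolz [ 0.001 -0.019 -1.   ] jawdeg 68.8 F [-0.2  0.1 -3.3] T [0.016 0.035 0.072] w 0.699 q [ 0.3   0.14  1.69 -0.02  1.31 -0.89]
```

```bash
python3 -m pendant '[[1,0.008,0.01,-0.02,0],[1,0.002,0.005,-0.02,0],[1,0,0,-0.02,0],[1,0,0,-0.02,0],[1,0,0,-0.02,0],[1,0,0,-0.02,0],[1,0,0,-0.01,0],[1,0,0,0,0]]'>/dev/null; python3 st.py
```

```text
t 29.0 pos [0.4873 0.2765 0.0923] toolz [-0.002 -0.023 -1.   ] jawdeg 68.6 F [-0.6 -0.8 -2.9] T [ 0.054 -0.016  0.03 ] w 0.701 q [ 0.32  0.35  1.75 -0.02  1.06 -0.87]
```

```bash
python3 -m pendant '[[1,0,0.006,-0.012,0],[1,0,0.002,-0.01,0],[1,0,0,0,0]]'>/dev/null; python3 st.py; python3 - <<'E'
from h import *
p=manip.snapshot("scene");i=p["image"][130:290,170:330,::-1];cv2.imwrite("pics/s7.png",cv2.resize(i,None,fx=3.7,fy=3.7,interpolation=2))
E
```

```text
t 29.38 pos [0.4884 0.2853 0.0704] toolz [ 0.001 -0.023 -1.   ] jawdeg 68.6 F [ 0.1  0.  -2.9] T [ 0.007  0.033 -0.003] w 0.7 q [ 0.33  0.39  1.74 -0.03  1.02 -0.85]
```

View pics/s7.png

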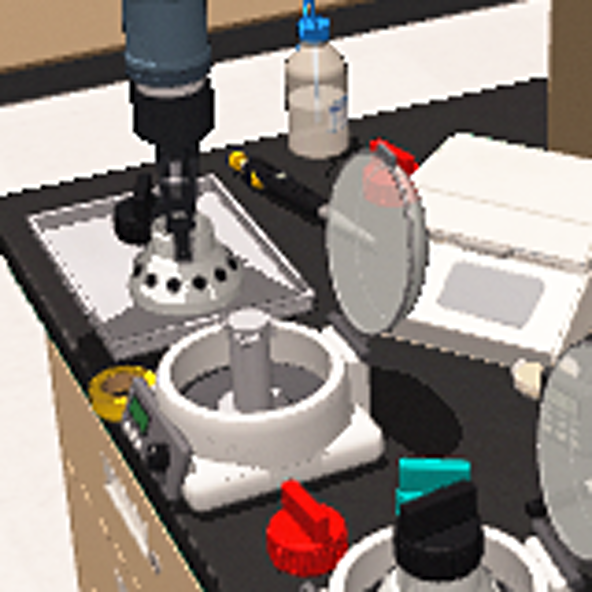

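Rotor hangs level, ~10 mm above the floor. Lower slowly with force checks.

```bash
python3 -m pendant '[[1,0,0,-0.004,0],[1,0,0,-0.003,0],[1,0,0,0,0]]'>/dev/null; python3 st.py; python3 -m pendant '[[1,0,0,-0.0015,0],[1,0,0,0,0]]'>/dev/null; python3 st.py;python3 -m pendant '[[1,0,0,-0.001,0],[1,0,0,0,0]]'>/dev/null; python3 st.py;python3 -m pendant '[[1,0,0,-0.001,0],[1,0,0,0,0]]'>/dev/null; python3 st.py
```

```text
t 29.8 pos [0.4892 0.2856 0.0641] toolz [ 0.003 -0.022 -1.   ] jawdeg 68.6 F [ 0.8 -0.4 -3. ] T [ 0.003 -0.005 -0.01 ] w 0.7 q [ 0.33  0.4   1.74 -0.03  1.   -0.85]
t 30.05 pos [0.4893 0.2855 0.0627] toolz [ 0.003 -0.022 -1.   ] jawdeg 68.6 F [ 0.2 -0.7 -3.3] T [ 0.011 -0.013 -0.046] w 0.701 q [ 0.33  0.4   1.74 -0.03  1.   -0.85]
t 30.3 pos [0.4895 0.2856 0.0618] toolz [ 0.003 -0.022 -1.   ] jawdeg 68.6 F [ 0.8  0.  -3.4] T [-0.03   0.     0.045] w 0.697 q [ 0.33  0.4   1.74 -0.03  1.   -0.85]
t 30.55 pos [0.4896 0.2856 0.0608] toolz [ 0.004 -0.022 -1.   ] jawdeg 68.6 F [-0.2  0.5 -2.8] T [ 0.035 -0.007 -0.038] w 0.697 q [ 0.33  0.41  1.74 -0.03  0.99 -0.85]
```

```bash
python3 -m pendant '[[1,0,0,-0.001,0],[1,0,0,0,0]]'>/dev/null; python3 st.py; python3 -m pendant '[[1,0,0,-0.001,0],[1,0,0,0,0]]'>/dev/null; python3 st.py;python3 -m pendant '[[1,0,0,-0.001,0],[1,0,0,0,0]]'>/dev/null; python3 st.py
```

```text
t 30.8 pos [0.4896 0.2857 0.0606] toolz [ 0.004 -0.022 -1.   ] jawdeg 68.6 F [-0.  -0.5 -1.5] T [-0.111  0.028 -0.079] w 0.704 q [ 0.33  0.41  1.74 -0.03  0.99 -0.85]
t 31.05 pos [0.4896 0.2857 0.0606] toolz [ 0.004 -0.022 -1.   ] jawdeg 68.6 F [-0.9 -1.7 -1.2] T [-0.191  0.085 -0.066] w 0.694 q [ 0.33  0.41  1.74 -0.03  0.99 -0.85]
t 31.3 pos [0.4895 0.2858 0.0605] toolz [ 0.003 -0.022 -1.   ] jawdeg 68.6 F [-1.5 -1.6  0.6] T [-0.216  0.173  0.016] w 0.696 q [ 0.33  0.41  1.74 -0.03  1.   -0.85]
```

```bash
python3 -m pendant '[[1,0,0,-0.001,0],[1,0,0,-0.001,0]]'>/dev/null; python3 st.py; python3 -m pendant '[[-0.5,0,0,0,0],[-0.7,0,0,0,0],[-1,0,0,0,0],[-1,0,0,0,0]]'>/dev/null; python3 st.py
```

```text
t 31.55 pos [0.4893 0.2859 0.0601] toolz [ 0.002 -0.022 -1.   ] jawdeg 68.7 F [-7.4 -3.5 13.8] T [-0.4    0.976  0.014] w 0.697 q [ 0.33  0.41  1.74 -0.03  1.   -0.85]
t 32.05 pos [0.4905 0.2863 0.06  ] toolz [ 0.005 -0.021 -1.   ] jawdeg 68.6 F [ 1.  -0.7  0.5] T [ 0.038 -0.005  0.003] w 1.001 q [ 0.33  0.41  1.74 -0.03  0.99 -0.85]
```

```bash
python3 -m pendant '[[-1,0,0,0.01,0],[-1,0,0,0.015,0],[-1,0,0,0.025,0],[-1,0,0,0.04,0],[-1,0,0,0.05,0],[-1,0,0,0.05,0],[-1,-0.04,-0.03,0.03,0],[-1,-0.05,-0.04,0,0],[-1,-0.02,-0.05,0,0]]'>/dev/null; python3 st.py; python3 -m pendant '[[-1,0,-0.05,0,0],[-1,0,-0.05,0,0],[-1,0,-0.05,0,0],[-1,0,-0.05,0,0],[-1,0,0,0,0]]'>/dev/null; python3 st.py; python3 - <<'E'
from h import *
p=manip.snapshot("scene");i=p["image"][130:290,170:330,::-1];cv2.imwrite("pics/s8.png",cv2.resize(i,None,fx=3.7,fy=3.7,interpolation=2))
q=manip.snapshot("top");i=q["image"][180:310,100:320,::-1];cv2.imwrite("pics/t8.png",cv2.resize(i,None,fx=3.6,fy=3.6,interpolation=2))
for n,P in(("s",p),("t",q)):
  for k in("cap_a","rotor_a"):
    print(n,k,[(np.round(d["centre"],3).tolist(),round(d["confidence"],2)) for d in manip.mark_of(k,P)])
E
```

```text
t 33.17 pos [0.3785 0.1655 0.2964] toolz [ 0.016 -0.019 -1.   ] jawdeg 68.9 F [ 1.6 -1.2  0.2] T [-0.001 -0.073 -0.007] w 0.998 q [ 0.14 -0.25  1.93 -0.02  1.45 -1.06]
t 33.8 pos [ 0.3759 -0.0422  0.3038] toolz [ 0.03  -0.023 -0.999] jawdeg 68.8 F [0.8 0.1 0.7] T [ 0.064  0.078 -0.004] w 0.998 q [-0.42 -0.37  2.   -0.01  1.47 -1.62]
s cap_a [([0.551, -0.13, 0.002], 0.59), ([0.469, -0.303, 0.11], 0.57), ([0.759, 0.393, -0.001], 0.45), ([0.498, 0.426, -0.002], 0.42)]
s rotor_a [([0.489, 0.287, 0.004], 0.84), ([0.468, -0.302, 0.039], 0.82)]
t cap_a [([0.439, -0.131, -0.002], 0.95), ([0.759, 0.391, -0.002], 0.86), ([0.491, 0.429, 0.006], 0.8), ([0.548, -0.134, -0.001], 0.77), ([0.487, 0.347, -0.0], 0.68), ([0.459, 0.025, 0.128], 0.24)]
t rotor_a [([0.483, 0.286, 0.003], 0.93), ([0.467, -0.297, 0.043], 0.66)]
```

View pics/s8.png

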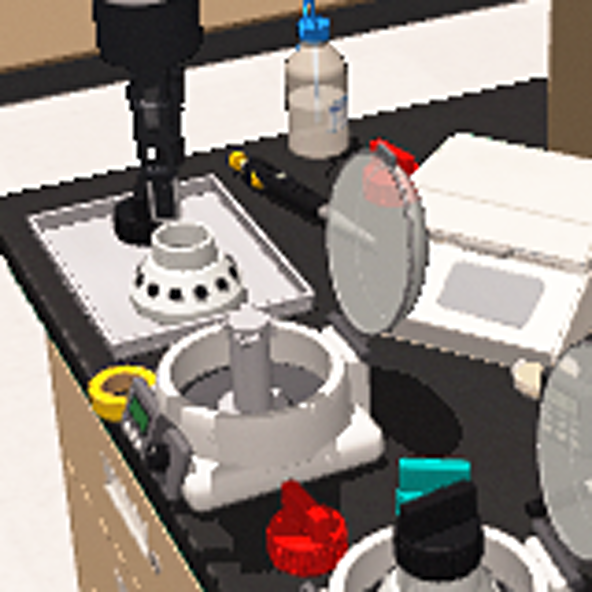

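View pics/t8.png

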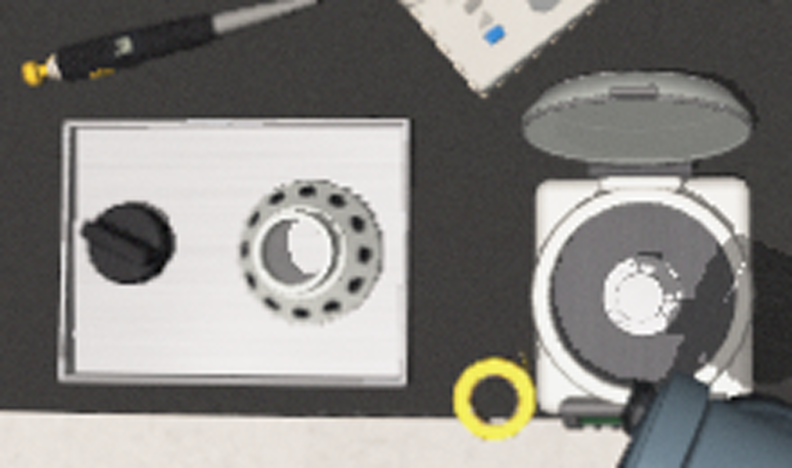

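```bash
python3 -c "
from bench import manip
print(manip.job_done())"
```

```text
the job is handed in; nothing more can be done
None
```

The rotor and its locking cap from the left-hand centrifuge are both standing upright in the steel tray, side by side. I handed the job in at about 34 s; the limit is 64 s.

- **Cap:** I turned it anticlockwise in 2.5° steps while watching the torque. It passed 20° without meeting a stop, with torque at about 0.1 N m or less, so this machine has the ordinary thread. After about 55° the cap lifted off freely, and I set it down at about (0.49, 0.43).
- **Rotor:** I gripped it by the collar and lifted it straight up without any binding. I lowered it until it touched the tray floor at about (0.488, 0.286). The measured wrist force was about 16 N just before I let go, well under the limits.

**Last checks:**
- Both camera views and the trained networks showed the cap and rotor upright in the tray and well apart, with the spindle bare.
- The other centrifuge and the look-alike caps were undisturbed. The gripper was clear and empty, reading about 1 N, which is sensor noise.
- The top-camera network also reported false caps at the tray centre and on the bare spindle. Neither is in the pictures, so I ignored them.
- The tool slowly tilted, reaching about 4° during the fast moves. I brought it back to about 1° before gripping the rotor.

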